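# Raise the dust cabinet's sash to the mark

## Task

Push the clear sliding sash of the dust cabinet up from beneath its lip until the lip is level with the brass marker clip on the frame beside it, then take the hand away; the balanced sash stays where it is left. Do not pinch the lip or touch its top side, do not shift the clip, and leave the cup, jar, bottle and spatula on the bench alone.

Things in the scene. Friction and masses are not known exactly. Their poses are not given: they have to be found in the camera images.
- cabinet: Sculptor's dust cabinet, fixed: grey plinth 360 (x) x 460 (y) x 90 mm high, its front face at x = -170 mm; above it an aluminium frame with clear panes, 470 mm high. Origin: centre of the underside, on the bench; x away from its front, y to its left as the robot sees it, z up. The front leans back 30 degrees; the sash slides along (0.5, 0, 0.866) in this frame.
- sash (a joint): Height of the sash along its sloping slide in m: 0 shut, growing as it goes up, end stop at 0.200. Counterweighted: it neither falls nor rises by itself; about 3 N of sliding friction plus 12 N s/m of damping. It starts low, at least 60 mm below the mark.
- lip_edge (a point): Middle of the front edge of the lip, at mid-thickness. The lip: aluminium ledge along the bottom of the clear sash, 340 mm long (y), 14 mm thick, standing 50 mm out square from the sash. Axes: z up the slide, x inward (into the cabinet, 30 degrees below level), y along the lip. The underside is 7 mm towards -z; beneath is free space down to the plinth. A 3 mm strip covers its top.
- mark (a point): Middle of the front edge, at mid-thickness, of the brass marker clip on the left (+y) stile of the frame: a block 36 mm wide, 14 mm thick, standing 50 mm out like the lip, 18 mm beyond the lip's left end (centre 206 mm from the lip's middle). Axes as lip_edge. The lip is level with it when both points have the same height. The clip sits tight.
- brush_cup: Steel cup of brushes, 72 mm across, 90 mm high (brushes to 200 mm), loose on the bench. Origin: centre of its underside, z up. A bystander.
- jar: White jar with a lid, 72 mm across, 85 mm high, loose. Origin: centre of its underside, z up. A bystander.
- water: Clear bottle, 68 mm across, 190 mm high, loose. Origin: centre of its underside, z up. A bystander.
- spatula: Spatula 190 mm long lying flat on the bench along its own x, loose. Origin: under its middle. A bystander.

How it is judged:
By the outcome, as a careful person would: the job done as asked, in the order asked, and still so for the second after the job is handed in, with the robot touching nothing.
It also fails if it takes over 38 s, if anything falls off the work surface, if the arm or the gripper's body presses on something with over 40 N, if the wrist force passes 120 N, or if a joint passes its speed limit or range.

## Robot

A 6-joint arm with a two-finger parallel gripper is mounted at the origin on the work surface. World frame = base frame: x ahead of the robot, y to its left, z up, the work surface at z = 0. Lengths are in m, angles in rad, forces in N, time in s.
With the tool pointing down it reaches from about 0.425 to 0.95 m from the base axis. Payload 3.5 kg.
Tool frame: the origin (TCP) lies midway between the tips of the shut fingers; the grasp point (between the pads) lies 19 mm behind it; z points along the fingers, y is the line along which they close (so a half turn about z gives the same grasp; the last joint's range is limited). The gripper opens to 85 mm and grips with 20 to 120 N. Pads are 22 mm wide; open, the fingers measure 114 mm over their backs; the gripper's body (76 mm by 85 mm) begins 54 mm behind the grasp point. The pads swing forward as they close: fully open they stand 13 mm farther back than shut.
Start: joints at [-1.383, 0.286, 1.577, -0, 1.279, -0.15], TCP at [0.224, -0.637, 0.231] pointing down, gripper open.
Joint ranges: [-2.77, 2.77], [-0.9, 2.22], [0.21, 2.48], [-1.53, 4.67], [0.24, 2.81], [-2.84, 2.84]. Speed limits (rad/s): [2.79, 2.79, 3.14, 3.14, 3.14, 3.14].

## Interface

Orientations are given as a unit quaternion [x, y, z, w].
In Python, from plant import get_state, read_camera, ctrl gives the robot as it stands.
- The arm moves only by the shell command python3 -m crank 'ROWS' [FORCE]. ROWS is JSON, a list of rows, each a list of 3 entries, a list of its own where there are three numbers: the shift along the tool's x, y, z in mm, then the turn about the tool's z in degrees, then the closure in counts, from 0 (fully open) to 255 (shut). In form: [[[tx, ty, tz], yaw, claw], ...]. A call has 1 to 10 rows; each row is the pose to reach, as a shift and turn from the pose commanded when the call began, along the tool's axes at that moment; what a row does not reach only later rows make up. A row lasts 1/10 s, in which the tool goes at most 50 mm and 8.59 degrees, less where a joint would pass 70% of its speed; a pose out of reach is approached as far as the arm can. A call with a gripper value outside its range is refused whole. The fingers move at their own pace and stop on an object; FORCE is the grip in N (left out, the last holds). Time passes only in rows, so rows that repeat a pose let the fingers close. It gives the time, the measured TCP pose, the force, the opening and the grip force at its end, in the units of the state.
- get_state(): the state, without advancing time (a new reading comes with each control period).
- read_camera(name): name is "scene" or "top" or "wrist"; returns a dict with "frame" (400x640x3 uint8, blue, green, red), "range_z" (400x640 float32, m along the optical axis (not along the pixel's ray), 0 where there is no reading), "vfov" (degrees; the focal length in pixels is half the picture's height over the tangent of half this angle, whatever the lens; pixels are square), "cx", "cy" (the principal point, pixels), "k1" (the pictures are not rectified: a ray, as slopes to the right and down, at radius r is drawn at 1 + k1 r^2 times it, then the intrinsics apply), "origin" and "orientation" of the camera in the world. Camera axes: x right, y down, z forward; pixel columns grow to the right and rows downward; lengths in m; the calibration is good to about 2 mm. A picture is of the moment at which its call begins.
- ctrl.sign_off(): hands the job in; it is judged then, once.
The state is a dict: "time": time; "qpos": joint angles; "dq": joint speeds; "joint_efforts": joint torques, N m; "eef_pos": TCP position; "tcp_rot": TCP orientation; "contact_force": force on the tool from outside, world axes, zero at the start; "wrist_torque": the same for the moment, N m; "opening": opening from 0.0 (shut) to 1.0 (fully open); "finger_force": force on a finger pad.
Only numpy, scipy, OpenCV 4.12 (cv2) and the standard library are available. Lean on these libraries where they do the work, as an engineer would, in place of code of your own. Each camera call takes 0.05 s, during which the arm holds its last target. There are 200 camera calls.

## Working session

There is one attempt and no reset: what is moved stays moved. The work goes in short steps, Python scripts to look and compute and a shell command to move; the robot and the scene stay as the last step left them, time stands still between calls to the robot, and variables do not carry over. Pictures are saved under pics/ and viewed, at most 10 in all, crops included, and the job is handed in when it is done.

```bash
mkdir -p pics; cat > h.py <<'E'
import numpy as np, cv2
from scipy.spatial.transform import Rotation as R
from plant import get_state, read_camera
def K(c):
    f=200/np.tan(np.radians(c["vfov"])/2); return np.array([[f,0,c["cx"]],[0,f,c["cy"]],[0,0,1.]])
def rot(c):
    o=np.array(c["orientation"]); return R.from_quat(o).as_matrix() if o.size==4 else o.reshape(3,3)
def slope(c,uv):
    k=K(c); uv=np.atleast_2d(uv).astype(float); d=(uv-[c["cx"],c["cy"]])/k[0,0]; s=d.copy()
    for _ in range(30): s=d/(1+c["k1"]*(s**2).sum(1,keepdims=True))
    return np.c_[s,np.ones(len(s))]
def rays(c,uv): return np.array(c["origin"]), slope(c,uv)@rot(c).T
def pts(c,uv):
    uv=np.atleast_2d(uv); z=np.array([c["range_z"][int(round(v)),int(round(u))] for u,v in uv])
    o,d=rays(c,uv); return o+d*z[:,None]
def onplane(c,uv,n,d0):
    o,d=rays(c,uv); n=np.array(n); return o+d*((d0-o@n)/(d@n))[:,None]
E
python3 - <<'E'
from h import *
import pickle
for n in("scene","top"):
    c=read_camera(n); cv2.imwrite(f"pics/{n}0.png",c["frame"]); pickle.dump(c,open(n+".pkl","wb"))
    print(n,c["vfov"],c["cx"],c["cy"],c["k1"],c["origin"],rot(c)[:,2])
s=get_state();print(s)
E
```

```text
scene 45.724896252959496 319.10210916604734 200.98540657734165 -0.1457415869750562 [1.07546338 0.36882021 1.18320298] [-0.43930665 -0.22262694 -0.87031426]
top 53.67529261305536 319.519337828272 201.9827763853356 -0.08087298754291546 [0.38326657 0.09513473 1.05959426] [ 0.14183168 -0.01949118 -0.98969888]
{'time': 0.1, 'qpos': array([-1.38298242e+00,  2.87141501e-01,  1.57801048e+00, -9.01851333e-06,
        1.27857179e+00, -1.49986547e-01]), 'dq': array([ 0.00129167, -0.00172201, -0.00279391, -0.0001687 , -0.00076708,
       -0.0005879 ]), 'joint_efforts': array([ 5.89975916e-04, -4.07298839e+01, -2.93699831e+01, -1.40799957e-04,
        3.40659033e-03,  6.40148201e-07]), 'eef_pos': array([ 0.22362875, -0.63626621,  0.23005342]), 'tcp_rot': array([ 9.85769455e-01,  1.68099515e-01, -2.44683819e-05, -1.06528754e-03]), 'contact_force': array([-0.1620716 ,  0.06832462,  0.02992432]), 'wrist_torque': array([0.07185101, 0.01957765, 0.04613065]), 'finger_force': 0.0, 'opening': 1.0008675694614533}
```

View pics/scene0.png

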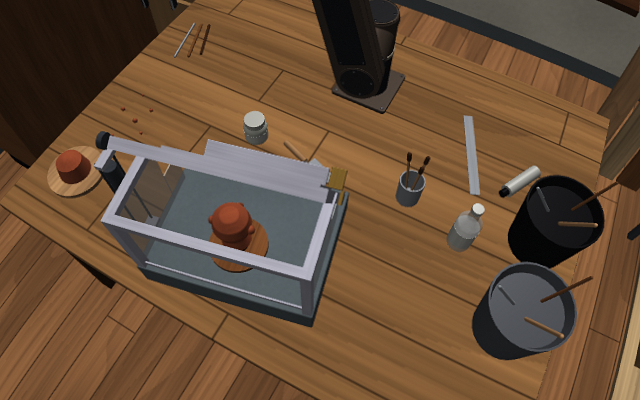

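View pics/top0.png

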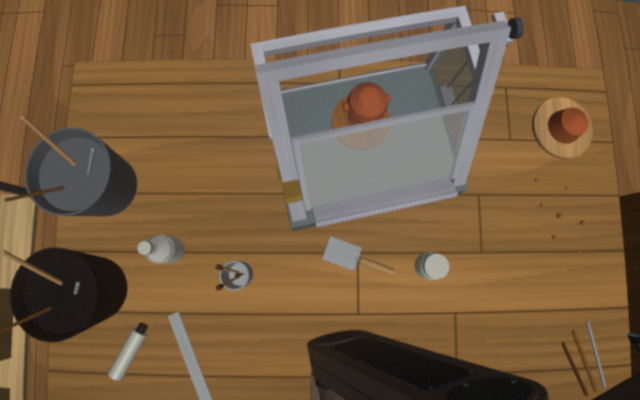

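The scene view shows the cabinet with the clip at about (338,180). The top view shows the lip front edge from about (317,225) to (460,195), the brass clip at (291,190), the spatula at (345,255), the jar at (432,266) and the cup at (235,275). I'll zoom in on the lip.

```bash
python3 - <<'E'
from h import *
import pickle
t=pickle.load(open("top.pkl","rb")); s=pickle.load(open("scene.pkl","rb"))
a=cv2.resize(t["frame"][165:240,270:480],None,fx=3.8,fy=3.8,interpolation=cv2.INTER_CUBIC)
b=cv2.resize(s["frame"][125:225,150:360],None,fx=3.0,fy=3.0,interpolation=cv2.INTER_CUBIC)
W=800; im=np.zeros((a.shape[0]+b.shape[0],W,3),np.uint8); im[:a.shape[0],:a.shape[1]]=a[:,:W]; im[a.shape[0]:,:b.shape[1]]=b
cv2.imwrite("pics/z.png",im); print(im.shape,a.shape)
for c,n in((t,"top"),(s,"scene")):
    hsv=cv2.cvtColor(c["frame"],cv2.COLOR_BGR2HSV); m=cv2.inRange(hsv,(18,130,60),(32,255,255))
    k,l,st,ce=cv2.connectedComponentsWithStats(m)
    for i in range(1,k):
        if st[i,4]>60:
            v,u=np.where(l==i); p=pts(c,np.c_[u,v]); print(n,st[i],p.min(0).round(3),p.max(0).round(3),np.median(p,0).round(3))
np.set_printoptions(suppress=True,precision=3)
for c,L in((t,[(320,219),(390,206),(455,192),(320,222),(390,209),(455,196),(390,204),(390,202),(390,214),(390,220),(345,255),(432,266),(235,275),(165,248),(340,160)]),):
    print(np.c_[L,pts(c,L)])
E
```

```text
(585, 800, 3) (285, 798, 3)
top [276 169  26  34 386] [ 0.383  0.095 -0.006] [0.623 0.194 1.06 ] [0.526 0.141 0.247]
top [  0 295  11  20  87] [ 0.14   0.095 -0.575] [0.383 1.371 1.06 ] [ 0.177  1.362 -0.534]
scene [328 167  19  38 368] [ 0.346  0.045 -0.005] [1.075 0.369 1.183] [0.532 0.139 0.244]
[[320.    219.      0.473   0.076   0.159]
 [390.    206.      0.503  -0.085   0.164]
 [455.    192.      0.537  -0.239   0.163]
 [320.    222.      0.466   0.076   0.163]
 [390.    209.      0.497  -0.086   0.158]
 [455.    196.      0.527  -0.24    0.161]
 [390.    204.      0.508  -0.085   0.163]
 [390.    202.      0.513  -0.085   0.162]
 [390.    214.      0.503  -0.117  -0.001]
 [390.    220.      0.487  -0.117  -0.001]
 [345.    255.      0.393   0.007   0.006]
 [432.    266.      0.364  -0.203   0.082]
 [235.    275.      0.348   0.259   0.203]
 [165.    248.      0.406   0.441   0.127]
 [340.    160.      0.587   0.037   0.256]]
```

View pics/z.png

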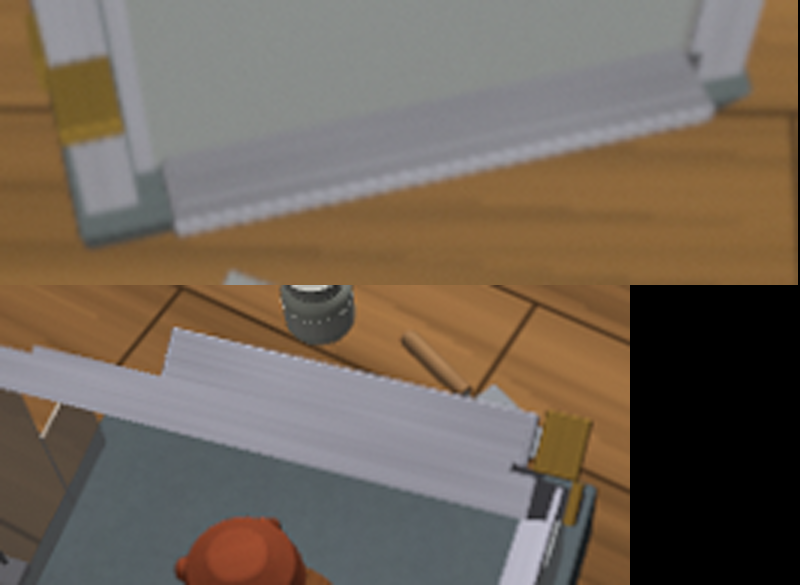

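The zoom shows the front-face strip of the lip: its ends are at top px (316.8,224.5) and (457.4,193.7), and the clip front is at (294.5,199.6). In the scene view the lip's outer corners are at (207.3,139.3) and (330,168.3), and the clip is at (339.3,169). I'll triangulate these.

```bash
python3 - <<'E'
from h import *
import pickle
np.set_printoptions(suppress=True,precision=4)
t=pickle.load(open("top.pkl","rb")); s=pickle.load(open("scene.pkl","rb"))
def tri(a,b):
    o1,d1=rays(t,a);o2,d2=rays(s,b);d1=d1[0];d2=d2[0]
    x=np.linalg.lstsq(np.c_[d1,-d2],o2-o1,rcond=None)[0];p,q=o1+d1*x[0],o2+d2*x[1]
    return (p+q)/2,np.linalg.norm(p-q)
L,e1=tri((316.8,224.5),(330,168.3));Rr,e2=tri((457.4,193.7),(207.3,139.3));C,e3=tri((294.5,199.6),(339.3,169))
print(L,e1,Rr,e2,C,e3)
M=(L+Rr)/2; y=(L-Rr)/np.linalg.norm(L-Rr); print("mid",M,"len",np.linalg.norm(L-Rr),"yaw",np.degrees(np.arctan2(-y[0],y[1])))
yaw=np.arctan2(-y[0],y[1]); B=np.array([[np.cos(yaw),np.sin(yaw),0],[-np.sin(yaw),np.cos(yaw),0],[0,0,1]])
d=B@(C-M); print("clip-lip in cabinet",d,"slide",d@[.5,0,.866],"perp",d@[.866,0,-.5])
st=get_state(); T=R.from_quat(st["tcp_rot"]).as_matrix()
ax=B[0]; 
for h in(-.05,-.02): 
    P=M+h*ax; P[2]=.125; print("shift mm",h,P,(T.T@(P-st["eef_pos"])*1e3).round(1))
print("toolyaw",np.degrees(np.arctan2(T[1,0],T[0,0])))
E
```

```text
[0.4599 0.0846 0.1591] 0.002347670906784846 [ 0.5338 -0.2479  0.1581] 0.002016729919188823 [0.5044 0.1308 0.2485] 0.0004806492664835653
mid [ 0.4969 -0.0816  0.1586] len 0.34069019720855154 yaw 12.527152673924888
clip-lip in cabinet [0.0534 0.2058 0.0899] slide 0.10452270154140524 perp 0.0013271519891551245
shift mm -0.05 [ 0.4481 -0.0925  0.125 ] [ 391.9 -438.4  106.1]
shift mm -0.02 [ 0.4773 -0.086   0.125 ] [ 421.7 -434.9  106.1]
toolyaw 19.354670726955753
```

Checks pass: lip length is 341 mm (340 given), clip offset is 206 mm, and out-of-plane error is 1 mm. The sash must go up about 104 mm. I'll approach with the fingers shut.

```bash
python3 -m crank '[[[35,-38,0],1,255],[[70,-76,0],2,255],[[105,-115,0],3,255],[[140,-155,0],4,255],[[175,-195,0],5,255],[[210,-235,0],6,255],[[245,-275,0],6.8,255],[[280,-315,0],6.8,255],[[315,-350,0],6.8,255],[[350,-390,0],6.8,255]]' 40; python3 - <<'E'
from h import *
s=get_state(); T=R.from_quat(s["tcp_rot"]).as_matrix(); print(s["time"],s["eef_pos"],np.degrees(np.arctan2(T[1,0],T[0,0])),T.T@(np.array([.4481,-.0925,.125])-s["eef_pos"])*1e3)
E
```

```text
time: 1.1
eef_pos: [0.4156, -0.1731, 0.2311]
tcp_rot: [0.994, 0.109, 0.0, -0.0]
contact_force: [0.3, -1.1, 0.1]
opening: 0.005
finger_force: 0.0
1.1 [ 0.41561744 -0.17306456  0.23110162] 12.52491809599018 [ 49.16318832 -71.60470184 106.10874466]
```

```bash
python3 -m crank '[[[18,-26,0],0,255],[[36,-53,0],0,255],[[36,-53,35],0,255],[[36,-53,70],0,255],[[36,-53,106],0,255],[[36,-53,106],0,255],[[36,-53,106],0,255],[[36,-53,106],0,255]]'; python3 - <<'E'
from h import *
import pickle
s=get_state(); T=R.from_quat(s["tcp_rot"]).as_matrix(); print(s["time"],s["eef_pos"],s["contact_force"],T.T@(np.array([.4969,-.0816,.125])-s["eef_pos"])*1e3)
ims=[]
for n in("wrist","top"):
    c=read_camera(n); pickle.dump(c,open(n+"1.pkl","wb")); ims.append(c["frame"]); print(c["origin"])
cv2.imwrite("pics/w1.png",cv2.resize(np.hstack(ims),(800,250),interpolation=cv2.INTER_AREA))
E
```

```text
time: 1.9
eef_pos: [0.4404, -0.1163, 0.1275]
tcp_rot: [0.994, 0.109, 0.002, 0.001]
contact_force: [0.4, 0.4, 0.1]
opening: 0.001
finger_force: 0.0
1.9 [ 0.44039515 -0.11633561  0.12749103] [0.41928346 0.43221951 0.0937483 ] [ 62.69298572 -21.64066639   2.61468605]
[ 0.51415792 -0.09851887  0.2708948 ]
[0.38326657 0.09513473 1.05959426]
```

View pics/w1.png

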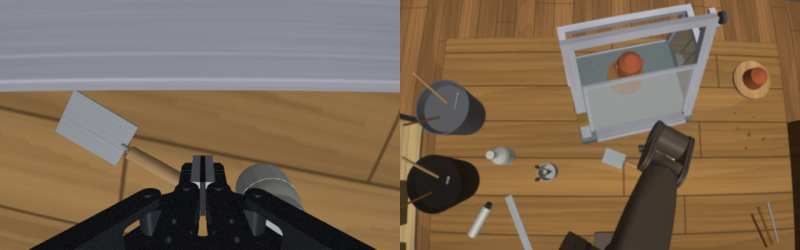

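The wrist view shows the shut fingers at (200,165) in front of the lip edge (row ~88), clear of the spatula and jar. I'll advance toward the lip.

```bash
python3 -m crank '[[[20,0,0],0,255],[[38,0,0],0,255],[[38,0,0],0,255],[[41,0,0],0,255],[[44,0,0],0,255],[[46,0,0],0,255],[[48,0,0],0,255],[[49,0,0],0,255],[[49,0,0],0,255]]'; python3 - <<'E'
from h import *
s=get_state(); T=R.from_quat(s["tcp_rot"]).as_matrix(); print(T.T@(np.array([.4969,-.0816,.125])-s["eef_pos"])*1e3, T.T@s["contact_force"])
E
```

```text
time: 2.9
eef_pos: [0.4859, -0.1051, 0.1253]
tcp_rot: [0.994, 0.11, -0.002, -0.0]
contact_force: [-5.1, -1.4, 2.2]
opening: -0.004
finger_force: 2.7
[ 15.81357275 -20.546781     0.21864371] [-5.28282061  0.21964301 -2.22454449]
```

Contact with the lower front edge is at 5 N. I'll push along the slope, starting with a short trial.

```bash
python3 -m crank '[[[3,0,-3],0,255],[[5,0,-6],0,255],[[7,0,-9],0,255],[[9,0,-12],0,255],[[11,0,-15],0,255],[[13,0,-18],0,255],[[13,0,-18],0,255],[[13,0,-18],0,255]]'; python3 - <<'E'
from h import *
import pickle
s=get_state(); T=R.from_quat(s["tcp_rot"]).as_matrix(); print(T.T@(np.array([.4969,-.0816,.125])-s["eef_pos"])*1e3, T.T@s["contact_force"])
c=read_camera("wrist"); pickle.dump(c,open("w2.pkl","wb")); t=read_camera("top"); pickle.dump(t,open("t2.pkl","wb"))
a=cv2.resize(t["frame"][150:250,250:400],(600,400),interpolation=cv2.INTER_CUBIC)
cv2.imwrite("pics/w2.png",np.hstack([cv2.resize(c["frame"],(200,125)),])); 
b=np.zeros((525,600,3),np.uint8); b[:400]=a; b[400:,:200]=cv2.resize(c["frame"],(200,125)); cv2.imwrite("pics/t2.png",b)
E
```

```text
time: 3.7
eef_pos: [0.4959, -0.1028, 0.1427]
tcp_rot: [0.994, 0.11, -0.006, -0.0]
contact_force: [-15.0, -4.2, 6.9]
opening: 0.001
finger_force: 7.1
[  5.83126251 -20.48882165  17.67621869] [-15.64970838   0.79017985  -6.73365035]
```

View pics/t2.png

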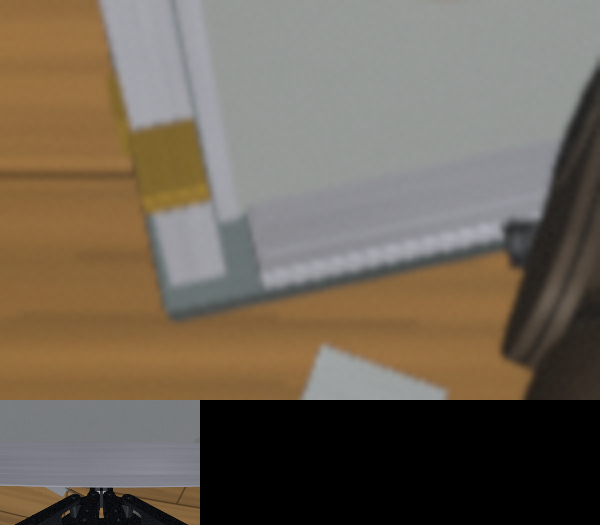

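The lip moved with the finger by about 20 mm. Its lower left corner in the crop is at (262,285), and the clip at (175,165) is untouched. I'll continue, with slightly more rise than the slope needs.

```bash
python3 -m crank '[[[3,0,-6],0,255],[[6,0,-12],0,255],[[9,0,-18],0,255],[[12,0,-24],0,255],[[15,0,-30],0,255],[[18,0,-36],0,255],[[21,0,-42],0,255],[[24,0,-48],0,255],[[27,0,-54],0,255],[[27,0,-54],0,255]]'; python3 - <<'E'
from h import *
import pickle
s=get_state(); T=R.from_quat(s["tcp_rot"]).as_matrix(); print(T.T@(np.array([.4969,-.0816,.125])-s["eef_pos"])*1e3, T.T@s["contact_force"])
t=read_camera("top"); sc=read_camera("scene"); pickle.dump((t,sc),open("ts3.pkl","wb"))
b=np.vstack([cv2.resize(t["frame"][160:230,260:420],(640,280),interpolation=cv2.INTER_CUBIC),cv2.resize(sc["frame"][130:210,190:350],(640,320),interpolation=cv2.INTER_CUBIC)]); cv2.imwrite("pics/t3.png",b)
E
```

```text
time: 4.8
eef_pos: [0.5266, -0.0958, 0.1985]
tcp_rot: [0.994, 0.109, 0.001, -0.0]
contact_force: [-3.3, -0.3, 1.5]
opening: 0.0
finger_force: 1.5
[-26.02612407 -20.34713611  73.42611767] [-3.30276194 -0.45117115 -1.4592642 ]
```

View pics/t3.png

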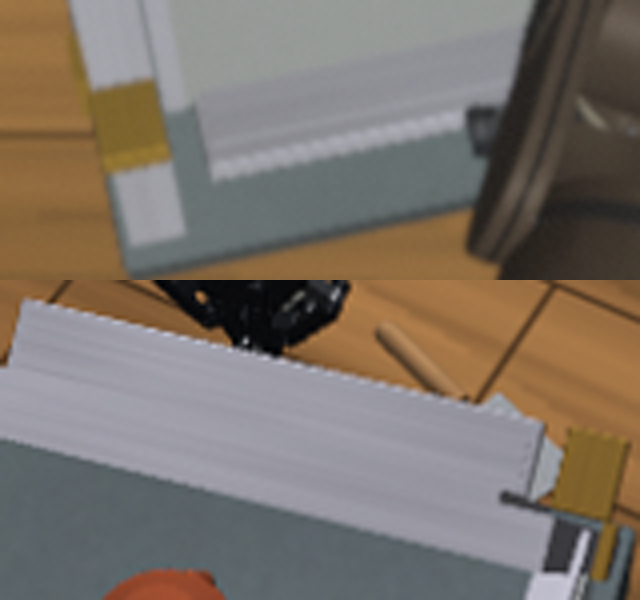

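The top crop puts the lip corner mid-strip at px (312.7,203.3), and at (376,190) farther along. The clip front runs from (286.3,202) to (302.5,198.8). I'll cast both onto the plane of the front edges.

```bash
cat > m.py <<'E'
from h import *
yaw=np.radians(12.53); ax=np.array([np.cos(yaw),np.sin(yaw),0]); z=np.array([0,0,1.]); M=np.array([.4969,-.0816,.1586])
n=.866*ax-.5*z; sl=.5*ax+.866*z; yy=np.array([-np.sin(yaw),np.cos(yaw),0])
def coords(c,uv): p=onplane(c,uv,n,M@n)-M; return np.c_[p@sl,p@yy]*1e3
E
python3 - <<'E'
from m import *
import pickle
t,sc=pickle.load(open("ts3.pkl","rb"))
print(coords(t,[(312.7,203.3),(376,190),(286.3,202),(302.5,198.8),(294.5,199.6),(316.8,224.5),(457.4,193.7)]).round(1))
E
```

```text
[[  80.9  170.1]
 [  79.6   31.3]
 [ 104.   223.6]
 [ 103.1  189.4]
 [ 106.1  206. ]
 [   0.3  169.1]
 [  -0.4 -169.2]]
```

About 23 mm remains. I'll go 18 mm, then measure again closely.

```bash
python3 -m crank '[[[2,0,-4],0,255],[[4,0,-8],0,255],[[6,0,-12],0,255],[[8,0,-15],0,255],[[9,0,-16],0,255],[[9,0,-16],0,255],[[9,0,-16],0,255]]'; python3 - <<'E'
from m import *
import pickle
s=get_state(); T=R.from_quat(s["tcp_rot"]).as_matrix(); print(T.T@(np.array([.4969,-.0816,.125])-s["eef_pos"])*1e3, T.T@s["contact_force"])
t=read_camera("top"); w=read_camera("wrist"); pickle.dump((t,w),open("ts4.pkl","wb"))
b=np.vstack([cv2.resize(t["frame"][175:215,280:380],(800,320),interpolation=cv2.INTER_CUBIC),np.hstack([cv2.resize(w["frame"],(400,250)),np.zeros((250,400,3),np.uint8)])]); cv2.imwrite("pics/t4.png",b)
E
```

```text
time: 5.6
eef_pos: [0.5346, -0.0941, 0.2139]
tcp_rot: [0.994, 0.109, -0.0, -0.0]
contact_force: [-6.1, 0.2, 0.3]
opening: -0.0
finger_force: 2.6
[-33.97312548 -20.3845442   88.94760307] [-5.91411205 -1.49295957 -0.30005832]
```

View pics/t4.png

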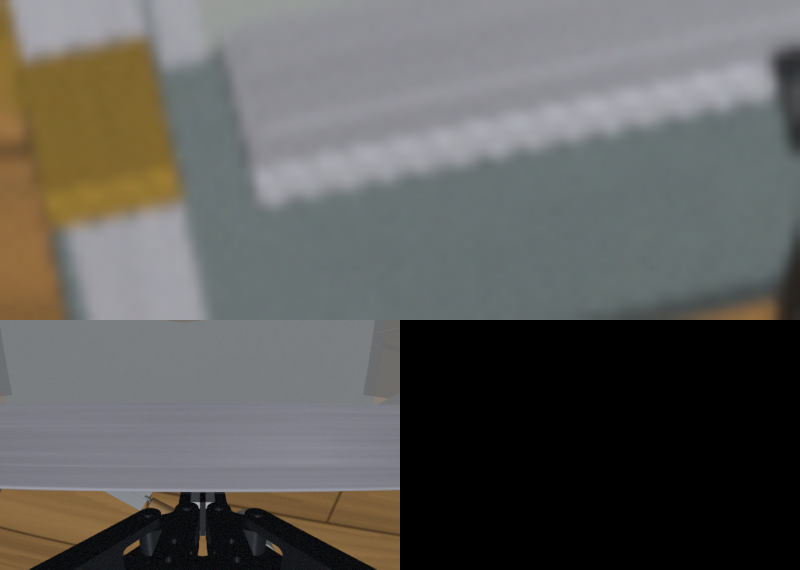

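Crop at scale 8: the lip strip's lower edge runs (265,208) to (765,100) and its upper edge (262,172) to (765,65). The clip strip's lower edge runs (50,227) to (182,202) and its upper edge (45,197) to (178,170). All lie in the front plane.

```bash
python3 - <<'E'
from m import *
import pickle
t,w=pickle.load(open("ts4.pkl","rb"))
q=np.array([(265,208),(765,100),(262,172),(765,65),(50,227),(182,202),(45,197),(178,170)])/8-.44+[280,175]
print(coords(t,q).round(1))
# objective: profiles of strip edges along slide at given y, by sampling the rectified plane
p=lambda s,y:(M+sl*s/1e3+yy*y/1e3)
o=np.array(t["origin"]);Rc=rot(t);f=K(t)[0,0]
def proj(P):
    d=(P-o)@Rc; s=d[:,:2]/d[:,2:]; r=(s**2).sum(1,keepdims=True); return s*(1+t["k1"]*r)*f+[t["cx"],t["cy"]]
S=np.arange(70,130,.25); g=t["frame"].astype(np.float32)
def prof(ys):
    P=np.array([[p(a,y) for y in ys] for a in S]).reshape(-1,3); uv=proj(P).astype(np.float32).reshape(len(S),-1,2)
    return cv2.remap(g,uv[...,0],uv[...,1],cv2.INTER_LINEAR).mean(1)
for nm,ys in(("lip",np.arange(60,165,2)),("clip",np.arange(194,219,1))):
    x=prof(ys); d=np.abs(np.gradient(cv2.GaussianBlur(x,(1,9),0),axis=0)).sum(1)
    k=[i for i in range(2,len(d)-2) if d[i]==d[i-6 if i>6 else 0:i+7].max() and d[i]>.8]; print(nm,[(S[i],round(float(d[i]),1)) for i in k])
E
```

```text
[[ 90.1 169.2]
 [ 90.2  33.3]
 [105.1 168.4]
 [104.7  33.6]
 [101.3 225.1]
 [ 99.9 190.2]
 [113.8 224.4]
 [113.2 189.6]]
lip [(np.float64(90.5), 4.8), (np.float64(107.25), 3.1), (np.float64(118.0), 1.2), (np.float64(125.0), 1.1)]
clip [(np.float64(99.75), 5.1), (np.float64(115.5), 1.7)]
```

Lower edges are 90.4 mm (lip) and about 100 mm (clip), so about 9.5 mm remains (x 4.7).

```bash
python3 -m crank '[[[1,0,-2],0,255],[[2,0,-4],0,255],[[3,0,-6],0,255],[[4,0,-7],0,255],[[4.5,0,-8],0,255],[[4.5,0,-8],0,255],[[4.5,0,-8],0,255]]'; cat > fin.py <<'E'
from m import *
s=get_state(); T=R.from_quat(s["tcp_rot"]).as_matrix(); print(s["time"],T.T@(np.array([.4969,-.0816,.125])-s["eef_pos"])*1e3, T.T@s["contact_force"])
t=read_camera("top")
o=np.array(t["origin"]);Rc=rot(t);f=K(t)[0,0]
def proj(P):
    d=(P-o)@Rc; q=d[:,:2]/d[:,2:]; r=(q**2).sum(1,keepdims=True); return q*(1+t["k1"]*r)*f+[t["cx"],t["cy"]]
S=np.arange(70,130,.25); g=t["frame"].astype(np.float32)
for nm,ys in(("lip",np.arange(60,165,2)),("clip",np.arange(194,219,1))):
    P=np.array([[M+sl*a/1e3+yy*y/1e3 for y in ys] for a in S]).reshape(-1,3); uv=proj(P).astype(np.float32).reshape(len(S),-1,2)
    x=cv2.remap(g,uv[...,0],uv[...,1],cv2.INTER_LINEAR).mean(1); d=np.abs(np.gradient(cv2.GaussianBlur(x,(1,9),0),axis=0)).sum(1)
    print(nm,[(float(S[i]),round(float(d[i]),1)) for i in range(7,len(d)-7) if d[i]==d[i-6:i+7].max() and d[i]>.8])
cv2.imwrite("pics/fin%.1f.png"%s["time"],cv2.resize(t["frame"][165:225,260:400],(800,343),interpolation=cv2.INTER_CUBIC))
E
python3 fin.py; ls pics
```

```text
time: 6.4
eef_pos: [0.539, -0.0932, 0.2218]
tcp_rot: [0.994, 0.109, -0.0, -0.0]
contact_force: [-5.3, -0.2, 0.6]
opening: 0.001
finger_force: 2.8
6.4 [-38.5184465  -20.41648892  96.78613428] [-5.23645635 -1.00393503 -0.58736228]
lip [(99.75, 4.9), (116.25, 3.2), (127.0, 1.2)]
clip [(99.75, 5.1), (115.0, 1.7)]
fin6.4.png
scene0.png
t2.png
t3.png
t4.png
top0.png
w1.png
w2.png
z.png
```

Level to within measurement. I'll withdraw straight back.

```bash
python3 -m crank '[[[-2,0,0],0,255],[[-8,0,0],0,255],[[-25,0,0],0,255],[[-50,0,0],0,255],[[-80,0,0],0,255],[[-80,0,0],0,255],[[-80,0,0],0,255],[[-80,0,0],0,255]]'; python3 fin.py; ls pics | grep fin
```

```text
time: 7.25
eef_pos: [0.4621, -0.1109, 0.2222]
tcp_rot: [0.994, 0.109, 0.001, 0.001]
contact_force: [-0.6, 0.1, 0.5]
opening: -0.001
finger_force: 0.0
7.25 [ 40.05909203 -21.22456535  97.26655776] [-0.54597237 -0.25200088 -0.48496024]
lip [(99.75, 4.7), (116.25, 3.1), (127.0, 1.2)]
clip [(100.0, 4.9), (115.0, 1.7)]
fin6.4.png
fin7.2.png
```

View pics/fin7.2.png

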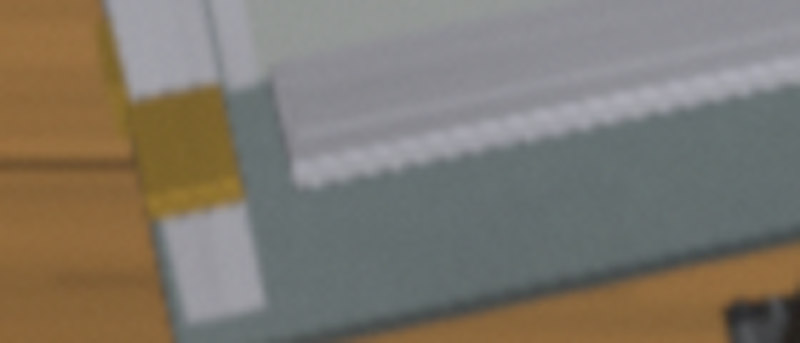

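The lip's lower edge, from (300,188) to (800,80), extends to about (197,209) at the clip. The clip's own lower edge there is also about 208, so they are level, and the hand is clear.

```bash
python3 -c "
from plant import ctrl
print(ctrl.sign_off())"
```

```text
the job is handed in; nothing more can be done
None
```

The sash's lip is level with the brass clip to within about 1 mm by the top camera, the hand is clear, and the job is handed in at about 7 s; as the tool can only point down, I pushed on the lip's lower front edge rather than flat against its underside.

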